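Pour the wooden balls into the box

ROBOT

A 6-joint arm with a two-finger parallel gripper is mounted at the origin on the work surface. World frame = base frame: x ahead of the robot, y to its left, z up, the work surface at z = 0. Lengths are in m, angles in rad, forces in N, time in s.
With the tool pointing down it reaches from about 0.25 to 0.775 m from the base axis. Payload 4 kg.
Tool frame: the origin (TCP) lies midway between the tips of the shut fingers; the grasp point (between the pads) lies 19 mm behind it; z points along the fingers, x is the direction in which the jaws open and shut, and the axes are right-handed (so a half turn about z gives the same grasp; the last joint's range is limited). The gripper opens to 94 mm and grips with 3 to 60 N. Pads are 16 mm wide; open, the fingers measure 119 mm over their backs; the gripper's body (75 mm by 177 mm) begins 78 mm behind the grasp point.
Start: joints at [1.059, 0.087, 1.371, -0, 1.684, -0.103], TCP at [0.219, 0.505, 0.206] pointing down, gripper open.
Joint ranges: [-3.1, 3.1], [-0.76, 2.03], [0.27, 2.55], [-1.08, 4.22], [0.17, 2.65], [-2.57, 2.57]. Speed limits (rad/s): [2.79, 2.79, 3.14, 3.14, 3.14, 3.14].

INTERFACE

Orientations are given as a rotation vector (axis times angle).
In Python, from station import r gives the robot as it stands.
- The arm moves only by the tool carry_out, never from a script. Its arguments are lists of equal length, an entry for each row: "dp": the shift along the tool's x, y, z each as a share of 300 mm, from -1 to 1, a list of three; "roll": the turn about the tool's z as a share of 45 degrees, from -1 to 1; "claw": the closure, from 0 (fully open) to 1 (shut). A call has 1 to 20 rows; each row shifts and turns the pose as measured when the row begins, along the tool's axes as they then stand; what a row does not reach is not made up. A row lasts 1/8 s, in which the tool goes at most 62.5 mm and 10.7 degrees, less where a joint would pass 70% of its speed; a pose out of reach is approached as far as the arm can. A call with a number of a shift or a turn outside -1 to 1 is refused whole. A call with a gripper value outside its range is refused whole. The fingers move at their own pace and stop on an object; "newtons" is the grip in N (left out, the last holds). Time passes only in rows, so rows that do not move let the fingers close. It gives the time, the measured TCP pose, the force and the opening at its end, in the units of the state.
- r.get_state(): the state, without advancing time (a new reading comes with each control period).
- r.camera(name): name is "side" or "top" or "wrist"; returns the picture (400x640x3 uint8, blue, green, red); there is no depth.
- r.camera_model(name): a dict with "fx", "fy", "cx", "cy" (pixels), "R" (3x3) and "t" (3): a world point X has camera coordinates R X + t; the wrist camera has in their place "mount" (4x4, takes a point from camera to tool coordinates, whose origin is the TCP and whose axes are the tool frame's). Camera axes: x right, y down, z forward; pixel columns grow to the right and rows downward; lengths in m; the calibration is good to about 2 mm. A picture is of the moment at which its call begins: read the wrist's pose just before it. camera_model takes no time and is no camera call.
- r.job_done(): hands the job in, once; it reports no verdict.
The state is a dict: "clock": time; "joint_positions": joint angles; "qd": joint speeds; "joint_torque": joint torques, N m; "position": TCP position; "ee_rot": TCP orientation; "contact_force": force on the tool from outside, world axes, zero at the start; "wrist_torque": the same for the moment, N m; "grip_width": finger opening in m.
Only numpy, scipy, OpenCV 4.12 (cv2) and the standard library are available. Lean on these libraries where they do the work, as an engineer would, in place of code of your own. Each camera call takes 0.05 s, during which the arm holds its last target. There are 200 camera calls.

TASK

Lift the full scoop out of its cradle by the red hoop, put it down upright on the cork mat and let go, then take it again by its yellow back handle. Carry it level, bring its mouth down close over the rim of the wide blue-lined box before you tip it, and pour all five wooden balls into the box so that none drops from high up. Put the empty scoop back upright on the cork mat, let go, and leave the other things on the bench alone.

Things in the scene. Friction and masses are not known exactly. Their poses are not given: they have to be found in the camera images.
- scoop_mid (a point): Scoop: brown wooden tray 120 long (x) x 112 wide (y) x 45 mm high, 0.2 kg, walls 6, floor 5 mm. Open at the front (+x), where the floor slopes up 15 degrees over the last 40 mm to a lip that keeps the balls in while level; nose-down 45 degrees it empties. Point: tray centre, 22.5 mm above its underside; x to the mouth, z up. Starts in the cradle, underside 8 mm above the bench.
- mouth (a point): Middle of the scoop's front lip: 60 mm ahead (+x) of the tray's centre, 15 mm above its underside. Axes as the scoop's.
- hoop: Red hoop fixed rigidly over the scoop. Point: centre of its crossbar, 105 mm above the scoop's underside, 12 mm behind (-x of) the tray's centre. The bar runs along the scoop's y, 118 mm long, 10 mm thick (x), 14 mm high, with about 60 mm free between it and the balls. Grip it across x. Axes as the scoop's.
- handle: Yellow handle fixed to the scoop's back: a bar along the scoop's x, 90 mm long, 18 mm wide (y), 24 mm high. Point: where to grip it, 110 mm behind (-x of) the tray's centre, 32 mm above the underside, 50 mm behind the back wall. Grip it across y. In the cradle it lies between the cheeks and cannot be gripped. Axes as the scoop's.
- cradle: Dark wooden cradle, fixed: base plate 250 x 124 x 8 mm and two cheeks 72 mm high (above the bench) either side of the parked scoop's handle, 10 mm from it, 80 to 155 mm behind this point. Origin on the bench under the centre of the parked tray; x as the parked scoop's. The scoop lifts straight up out of it.
- mat: Square cork mat, 200 x 200 x 3 mm, fixed flat on the bench. Origin at its centre, on the bench; the scoop stands with its underside 3 mm up. The handle may stick out beyond the mat.
- box_rim (a point): The target: pale low wooden box with a blue floor, 170 x 170 mm outside, 60 mm high, walls and floor 6 mm, fixed on the bench. This point is the centre of its open top, at rim height (60 mm above the bench). Axes along its sides, z up.
- ball0_center (a point): Centre of a pale wooden ball, 30 mm diameter, about 11 g; five of them lie loose in the scoop.
- ball1_center (a point): Centre of a pale wooden ball, 30 mm diameter, about 11 g; five of them lie loose in the scoop.
- ball2_center (a point): Centre of a pale wooden ball, 30 mm diameter, about 11 g; five of them lie loose in the scoop.
- ball3_center (a point): Centre of a pale wooden ball, 30 mm diameter, about 11 g; five of them lie loose in the scoop.
- ball4_center (a point): Centre of a pale wooden ball, 30 mm diameter, about 11 g; five of them lie loose in the scoop.
- glue_mid (a point): Yellow glue bottle, 60 mm diameter, 160 mm tall, loose; leave alone. Point half-way up.
- jar_mid (a point): Amber jar, 66 mm diameter, 90 mm tall, loose; leave alone. Point half-way up.
- brush_mid (a point): Brush lying on the bench along its x, loose; leave alone.
- smallbox_mid (a point): Small pale box, 90 x 90 x 85 mm, empty, loose, not the target; leave alone. Point half-way up.
- mallet_mid (a point): Hammer lying on the bench along its x, loose; leave alone.
- offcut_mid (a point): Wooden offcut, 140 x 45 x 30 mm, loose; leave alone. Point half-way up.

How it is judged:
On the way, in this order (a step that is already met when the one before it is completed fails the run):
1. the full scoop is lifted out of the cradle by its red hoop (contact force between the fingers and hoop above 1 N and z of scoop_mid in the frame of cradle above 0.07 m and distance between each of ball0_center, ball1_center, ball2_center, ball3_center, ball4_center and scoop_mid below 0.085 m), for 0.1 s.
2. the full scoop stands upright on the cork mat, let go (tray centre within 80 mm of the mat's centre) (horizontal distance between scoop_mid and mat below 0.08 m and z of scoop_mid in the frame of mat below 0.031 m and angle between scoop_mid's own z axis and vertical below 0.1 rad and contact force between the fingers and scoop below 0.05 N and distance between each of ball0_center, ball1_center, ball2_center, ball3_center, ball4_center and scoop_mid below 0.085 m), for 0.2 s.
3. held by the yellow handle, near level (within 0.3 rad) and still full, the scoop's mouth is over the box, within 60 mm above its rim (contact force between the fingers and handle above 1 N and angle between scoop_mid's own z axis and vertical below 0.3 rad and horizontal distance between mouth and box_rim below 0.09 m and z of mouth in the frame of box_rim below 0.06 m and distance between each of ball0_center, ball1_center, ball2_center, ball3_center, ball4_center and scoop_mid below 0.085 m), for 0.1 s.
4. all five balls are in the box (horizontal distance between each of ball0_center, ball1_center, ball2_center, ball3_center, ball4_center and box_rim below 0.097 m and z of each of ball0_center, ball1_center, ball2_center, ball3_center, ball4_center in the frame of box_rim below 0 m), for 0.2 s.
At the end, for the whole second after the job is handed in: All five balls lie at rest inside the blue-lined box, below its rim; the scoop stands upright (within 0.1 rad) at rest on the cork mat, tray centre within 80 mm of the mat's centre, released (all of step 4 and horizontal distance between scoop_mid and mat below 0.08 m and z of scoop_mid in the frame of mat below 0.031 m and angle between scoop_mid's own z axis and vertical below 0.1 rad and contact force between the fingers and scoop below 0.05 N and linear speed of scoop below 0.02 m/s and linear speed of each of ball0, ball1, ball2, ball3, ball4 below 0.05 m/s); the robot touches nothing.
It fails at once if a ball has left the scoop with its centre more than 90 mm above the box's rim (poured from too high) ((distance between ball0_center and scoop_mid above 0.11 m and z of ball0_center in the frame of box_rim above 0.09 m) or (distance between ball1_center and scoop_mid above 0.11 m and z of ball1_center in the frame of box_rim above 0.09 m) or (distance between ball2_center and scoop_mid above 0.11 m and z of ball2_center in the frame of box_rim above 0.09 m) or (distance between ball3_center and scoop_mid above 0.11 m and z of ball3_center in the frame of box_rim above 0.09 m) or (distance between ball4_center and scoop_mid above 0.11 m and z of ball4_center in the frame of box_rim above 0.09 m)).
It fails at once if another thing on the bench is displaced by more than 40 mm (distance of any of glue_mid, jar_mid, brush_mid, smallbox_mid, mallet_mid, offcut_mid from where it was at the start of the episode above 0.04 m).
It also fails if it takes over 67 s, if anything falls off the work surface, if the arm or the gripper's body presses on something with over 40 N, if the wrist force passes 120 N, or if a joint passes its speed limit or range.

## Working session

There is one attempt and no reset: what is moved stays moved. The work goes in short steps, Python scripts to look and compute and a tool call to move; the robot and the scene stay as the last step left them, time stands still between calls to the robot, and variables do not carry over. Pictures are saved under pics/ and viewed, about 8 in all and at most 12, crops included, and the job is handed in when it is done.

Besides the shell and the picture viewer there is one more tool, called after ">>>" as a command line: name --pt "numbers of a row" for each row, then --argument value for the rest. carry_out: Moves the arm, as the interface text tells. Shift numbers are shares of 300 mm and turn numbers shares of 45 degrees, none past 1 either way. Its arguments: {"type":"object","properties":{"dp":{"type":"array"},"roll":{"type":"array"},"claw":{"type":"array"},"newtons":{"type":"number"}},"required":["dp","roll","claw"]}

```bash
ls; mkdir -p pics; python3 - <<'E'
from station import r
import cv2
print(r.get_state())
for n in("top","side"):
    cv2.imwrite(f"pics/{n}0.png",r.camera(n)); print(n,r.camera_model(n))
print(r.camera_model("wrist"))
E
```

```text
pics
{'clock': 0.0, 'joint_positions': array([ 1.05891004e+00,  8.79355961e-02,  1.37221542e+00, -1.50435457e-05,
        1.68360059e+00, -1.03127167e-01]), 'qd': array([ 0.00042144,  0.00075187,  0.00099849,  0.00070821, -0.00038038,
       -0.00152828]), 'joint_torque': array([ 6.51953815e-04, -3.40170872e+01, -3.02431118e+01,  7.20100547e-02,
        3.26351461e-02, -1.77990000e-04]), 'position': array([0.21836623, 0.5042055 , 0.20433449]), 'ee_rot': array([ 2.62522902,  1.72378852, -0.00299959]), 'contact_force': array([ 0.75094503,  0.41158241, -0.12443514]), 'wrist_torque': array([ 0.04052342, -0.03396879, -0.02549665]), 'grip_width': 0.09390500483656693}
top {'fx': 416.2832319589061, 'fy': 416.2832319589061, 'cx': 319.2072280268663, 'cy': 196.4378736290342, 'R': array([[ 0.08951629, -0.99596989,  0.00555015],
       [-0.96927595, -0.08839623, -0.22954353],
       [ 0.22910906,  0.01516826, -0.97328257]]), 't': array([0.02928685, 0.59853482, 1.17968142])}
side {'fx': 470.27285494833274, 'fy': 470.27285494833274, 'cx': 315.80945099737517, 'cy': 202.36204927132925, 'R': array([[-0.98122714, -0.19276862, -0.00579343],
       [-0.09416058,  0.50507819, -0.85792179],
       [ 0.16830654, -0.84127063, -0.51374764]]), 't': array([0.59429326, 0.09548125, 1.39157783])}
{'fx': 332.6566443205201, 'fy': 332.6566443205201, 'cx': 320.587082244728, 'cy': 199.01163917510084, 'mount': array([[ 9.99999231e-01,  1.18769191e-03, -3.57880086e-04,
        -1.39298692e-04],
       [-1.05801213e-03,  9.67271419e-01,  2.53741764e-01,
        -7.27732553e-02],
       [ 6.47534218e-04, -2.53741190e-01,  9.67271931e-01,
        -1.80228439e-01],
       [ 0.00000000e+00,  0.00000000e+00,  0.00000000e+00,
         1.00000000e+00]])}
```

View pics/top0.png

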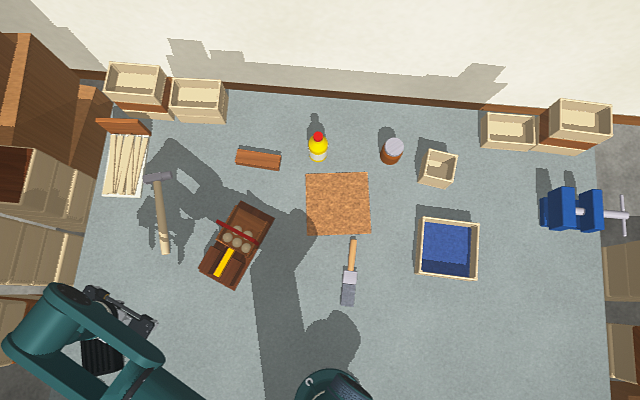

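View pics/side0.png

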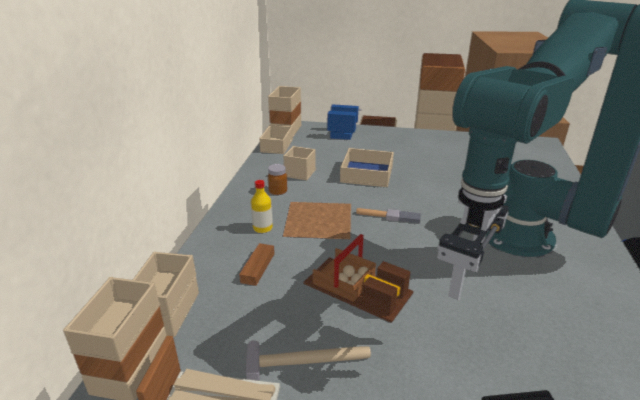

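The top view shows the cradle and scoop near (238,243), the mat at about (338,204) and the blue-lined box at about (447,248). The brush sits between them at about (349,270). The side view agrees with this layout. Next I'll zoom in and measure.

```bash
cat > h.py <<'E'
import numpy as np, cv2
from station import r
from scipy.spatial.transform import Rotation as Ro
def cam(n, st=None):
    m=r.camera_model(n)
    if 'mount' in m:
        st=st or r.get_state(); T=np.eye(4); T[:3,:3]=Ro.from_rotvec(st['ee_rot']).as_matrix(); T[:3,3]=st['position']
        W=np.linalg.inv(T@m['mount']); m['R'],m['t']=W[:3,:3],W[:3,3]
    return m
def back(m,uv,z):
    uv=np.atleast_2d(uv).astype(float)
    d=np.c_[(uv[:,0]-m['cx'])/m['fx'],(uv[:,1]-m['cy'])/m['fy'],np.ones(len(uv))]@m['R']
    c=-m['R'].T@m['t']
    return c+d*((z-c[2])/d[:,2])[:,None]
def proj(m,X):
    p=np.atleast_2d(X)@m['R'].T+m['t']
    return np.c_[p[:,0]/p[:,2]*m['fx']+m['cx'],p[:,1]/p[:,2]*m['fy']+m['cy']]
def blobs(img,lo,hi,n=1,roi=None):
    k=cv2.inRange(cv2.cvtColor(img,cv2.COLOR_BGR2HSV),lo,hi)
    if roi: z=np.zeros_like(k); a,b,c,d=roi; z[b:d,a:c]=k[b:d,a:c]; k=z
    c,_=cv2.findContours(k,cv2.RETR_EXTERNAL,cv2.CHAIN_APPROX_NONE)
    return sorted(c,key=cv2.contourArea)[::-1][:n]
E
python3 - <<'E'
from h import *
im=cv2.imread('pics/top0.png'); m=cam('top')
def rep(name,c,z):
    P=back(m,c.reshape(-1,2),z)[:,:2].astype(np.float32)
    q=cv2.minAreaRect(P*1000); print(name,np.round(q[0]),np.round(q[1]),round(q[2],1),'px',cv2.boundingRect(c))
rep('mat',blobs(im,(5,80,120),(20,255,255),roi=(295,165,380,240))[0],.003)
rep('blue',blobs(im,(105,100,60),(125,255,255),roi=(400,200,500,290))[0],.006)
rep('hoop',blobs(im,(0,170,80),(4,255,255),roi=(190,190,290,290))[0],.12)
rep('handle',blobs(im,(22,150,120),(32,255,255),roi=(190,190,290,300))[0],.052)
rep('boxrim',np.array([[422,216],[479,221],[476,280],[415,276]]),.06)
a=cv2.resize(im[190:300,190:290],None,fx=5,fy=5,interpolation=cv2.INTER_CUBIC)
b=cv2.resize(im[205:290,400:490],(500,550),interpolation=cv2.INTER_CUBIC)
cv2.imwrite('pics/c1.png',cv2.resize(np.hstack([a,b]),(800,440)))
E
```

```text
mat [594.  25.] [200. 200.] 7.1 px (305, 172, 66, 64)
blue [ 480. -318.] [143. 152.] 87.8 px (422, 222, 49, 55)
hoop [458. 304.] [136.  11.] 67.0 px (216, 220, 43, 26)
handle [375. 346.] [15. 87.] 67.3 px (214, 248, 20, 29)
boxrim [ 474. -307.] [176. 188.] 87.2 px (415, 216, 65, 65)
```

View pics/c1.png

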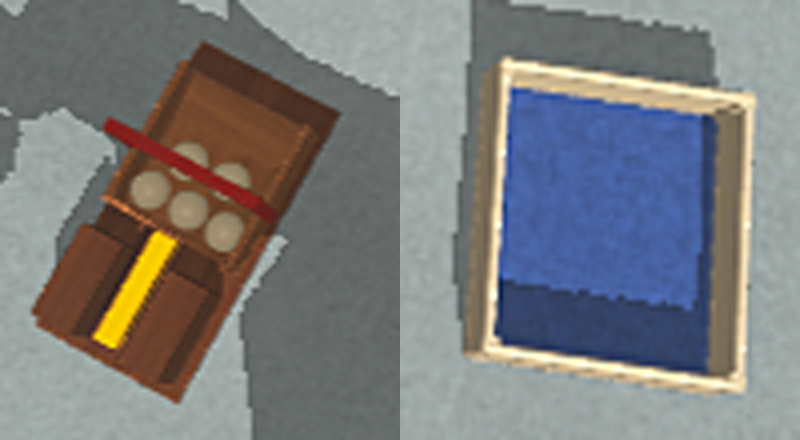

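The crop shows the red bar's top face from about (217,220) to (250,238), the handle centred near (224,262) and the five balls behind the bar. The box rim's left and bottom outer faces are visible, so I'll pick the rim corners again and locate the nearby obstacles.

```bash
python3 - <<'E'
from h import *
m=cam('top'); print('cam',-m['R'].T@m['t'])
P=back(m,[[422.9,217.0],[479.8,223.4],[477.6,278.8],[419.6,271.5]],.06)[:,:2]*1000
print(np.round(P),P.mean(0),np.linalg.norm(P-np.roll(P,1,0),axis=1))
for n,p,z in [('brush ends',[[353,238],[348,305]],.015),('glue',[[317,160]],0),('glue top',[[318,133]],.16),('jar',[[393,145]],.09),('smallbox',[[424,150],[457,158],[450,187],[418,180]],.085),('offcut',[[259,158]],.03)]:
    print(n,np.round(back(m,p,z)[:,:2]*1000).tolist())
E
```

```text
cam [0.30724806 0.06418332 1.28539062]
[[ 561. -232.]
 [ 557. -402.]
 [ 393. -395.]
 [ 399. -227.]] [ 477.53713639 -313.93595025] [161.9032573  170.09130004 163.68386497 168.30363441]
brush ends [[485.0, -31.0], [286.0, -30.0]]
glue [[730.0, 102.0]]
glue top [[759.0, 102.0]]
jar [[769.0, -126.0]]
smallbox [[764.0, -222.0], [747.0, -323.0], [654.0, -303.0], [667.0, -207.0]]
offcut [[710.0, 285.0]]
```

>>> carry_out --pt "0 0 -0.1" --pt "0 0 -0.1" --pt "0 0 0" --pt "0 0 0" --pt "0 0 0" --pt "0 0 0" --pt "0 0 0" --pt "0 0 0" --pt "0 0 0" --roll '[0.23,0.23,0.23,0.23,0.23,0.23,0.23,0.23,0.15]' --claw '[0,0,0,0,0,0,0,0,0]'

```text
clock: 1.23
position: [0.2172, 0.5022, 0.2597]
ee_rot: [3.047, -0.703, -0.007]
contact_force: [-0.3, -0.4, 0.1]
grip_width: 0.0941
```

>>> carry_out --pt "0.166 0.044 0" --pt "0.166 0.044 0" --pt "0.166 0.044 0" --pt "0.166 0.044 0" --pt "0.166 0.044 0" --pt "0.166 0.044 0" --pt "0 0 0" --roll '[-0.067,0,0,0,0,0,0]' --claw '[0,0,0,0,0,0,0]'

```text
clock: 2.1
position: [0.4653, 0.3052, 0.2544]
ee_rot: [3.06, -0.614, -0.017]
contact_force: [0.1, 0.4, -0.6]
grip_width: 0.094
```

```bash
cat >> h.py <<'E'
def to(target, az=None):
    """shift in tool axes (mm) to a TCP target (m), roll deg to azimuth of tool x"""
    s=r.get_state(); M=Ro.from_rotvec(s['ee_rot']).as_matrix()
    d=M.T@(np.array(target)-s['position'])*1000; a=np.degrees(np.arctan2(M[1,0],M[0,0]))
    print('t',round(s['clock'],2),'pos',np.round(s['position']*1000,1),'az',round(a,1),'tilt',round(np.degrees(np.arccos(-M[2,2])),2),'shift mm',np.round(d,1),'shares',np.round(d/300,3), 'roll share',None if az is None else round(-(az-a)/45,3),'F',np.round(s['contact_force'],1),'w',round(s['grip_width'],4))
E
python3 - <<'E'
from h import *
to([.461,.312,.094],-23)
st=r.get_state(); im=r.camera('wrist'); m=cam('wrist',st); cv2.imwrite('pics/w1.png',im)
for n,lo,hi,z in (('hoop',(0,170,60),(4,255,255),.12),('handle',(22,150,100),(32,255,255),.052)):
    for c in blobs(im,lo,hi):
        q=cv2.minAreaRect((back(m,c.reshape(-1,2),z)[:,:2]*1000).astype(np.float32)); print(n,np.round(q[0],1),np.round(q[1],1),round(q[2],1))
E
```

```text
t 2.1 pos [465.3 305.2 254.4] az -22.7 tilt 1.33 shift mm [ -5.6  -8.2 160.3] shares [-0.019 -0.027  0.534] roll share 0.007 F [ 0.1  0.4 -0.6] w 0.094
hoop [462.  310.2] [122.6   8.9] 67.3
handle [765.7  72.8] [78.5 53.9] 82.1
```

View pics/w1.png

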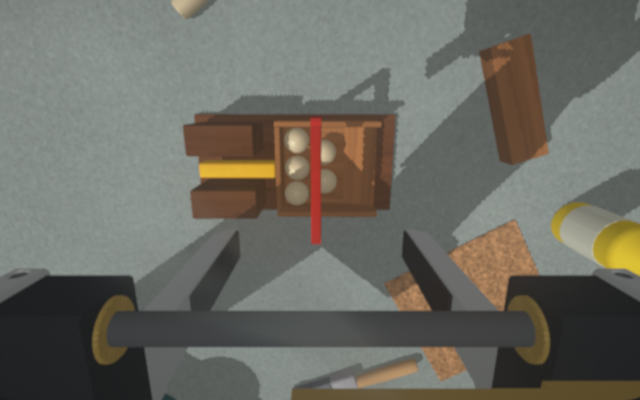

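The wrist view shows the hoop bar at column ~316. It measures (462,310) with yaw −22.7°, which agrees with the top camera. Descending.

>>> carry_out --pt "-0.015 -0.015 0.1" --pt "0 0 0.11" --pt "0 0 0.11" --pt "0 0 0.11" --pt "0 0 0.08" --pt "0 0 0" --roll '[0,0,0,0,0,0]' --claw '[0,0,0,0,0,0]'

```text
clock: 2.9
position: [0.4519, 0.3165, 0.0977]
ee_rot: [3.067, -0.595, -0.022]
contact_force: [0.1, -0.4, -0.6]
grip_width: 0.0937
```

```bash
python3 -c "
from h import *
to([.462,.310,.094],-22.7)"
```

```text
t 2.9 pos [451.9 316.5  97.7] az -22.0 tilt 1.28 shift mm [11.9  2.2  3.7] shares [0.04  0.007 0.012] roll share 0.016 F [ 0.1 -0.4 -0.6] w 0.0937
```

>>> carry_out --pt "0.04 0.007 0.012" --pt "0 0 0" --pt "0 0 0" --pt "0 0 0" --pt "0 0 0" --pt "0 0 0" --pt "0 0 0" --pt "0 0 0" --roll '[0.016,0,0,0,0,0,0,0]' --claw '[0,0,1,1,1,1,1,1]' --newtons 40

```text
clock: 3.9
position: [0.4645, 0.3119, 0.099]
ee_rot: [3.069, -0.614, -0.012]
contact_force: [-0.3, -0.6, -0.7]
grip_width: 0.0373
```

```bash
python3 -c "
from h import *
to([.462,.310,.194],-22.7)"
```

```text
t 3.9 pos [464.5 311.9  99. ] az -22.6 tilt 0.8 shift mm [ -2.1   4.  -94.9] shares [-0.007  0.013 -0.316] roll share 0.001 F [-0.3 -0.6 -0.7] w 0.0373
```

>>> carry_out --pt "-0.005 0 0.02" --pt "0 0 0" --pt "0 0 0" --pt "0 0 0" --pt "0 0 0" --pt "0 0 0" --roll '[0,0,0,0,0,0]' --claw '[1,1,1,1,1,1]'

```text
clock: 4.65
position: [0.4627, 0.3125, 0.0924]
ee_rot: [3.069, -0.614, -0.013]
contact_force: [-0.1, -0.0, -0.2]
grip_width: 0.0103
```

```bash
python3 -c "
from h import *
to([.462,.310,.194],-22.7)"
```

```text
t 4.65 pos [462.7 312.5  92.4] az -22.6 tilt 0.83 shift mm [  -0.3    4.  -101.6] shares [-0.001  0.013 -0.339] roll share 0.001 F [-0.1 -0.  -0.2] w 0.0103
```

>>> carry_out --pt "0 0 -0.03" --pt "0 0 -0.06" --pt "0 0 -0.08" --pt "0 0 -0.08" --pt "0 0 -0.08" --pt "0 0 -0.06" --pt "0 0 -0.03" --pt "0 0 0" --pt "0 0 0" --roll '[0,0,0,0,0,0,0,0,0]' --claw '[1,1,1,1,1,1,1,1,1]'

```text
clock: 5.78
position: [0.464, 0.3135, 0.2273]
ee_rot: [3.07, -0.615, -0.011]
contact_force: [-0.1, -0.2, -3.2]
grip_width: 0.0098
```

```bash
python3 -c "
from h import *
to([.57,.032,.212],-90)
cv2.imwrite('pics/s2.png',cv2.resize(r.camera('side')[100:340,200:520],(640,480)))"
```

```text
t 5.78 pos [464.  313.5 227.3] az -22.6 tilt 0.75 shift mm [206.3 218.8  17. ] shares [0.688 0.729 0.057] roll share 1.497 F [-0.1 -0.2 -3.2] w 0.0098
```

View pics/s2.png

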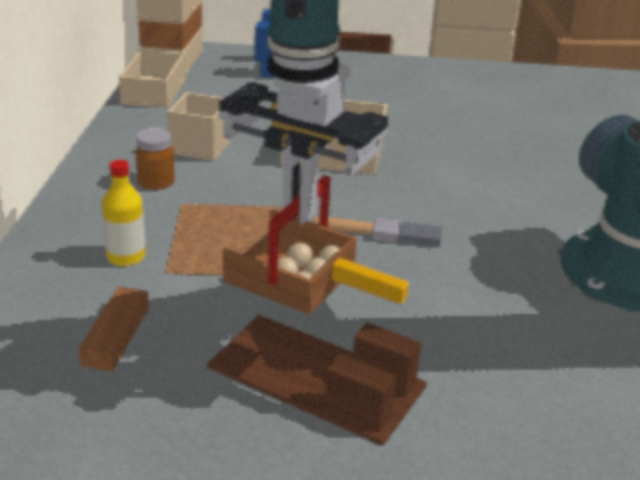

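The scoop came out level on the hoop with all five balls in it, and the handle is clear of the cheeks. Now translate, then turn.

>>> carry_out --pt "0.035 0.037 0" --pt "0.07 0.073 0" --pt "0.087 0.091 0" --pt "0.087 0.091 0" --pt "0.087 0.091 0" --pt "0.087 0.091 0" --pt "0.087 0.091 0" --pt "0.07 0.073 0" --pt "0.035 0.037 0" --pt "0 0 0" --pt "0 0 0" --pt "0 0 0" --pt "0 0 0" --pt "0 0 0" --pt "0 0 0" --pt "0 0 0" --pt "0 0 0" --pt "0 0 0" --pt "0 0 0" --pt "0 0 0" --roll '[0,0,0,0,0,0,0,0,0,0.1,0.16,0.2,0.2,0.2,0.2,0.2,0.13,0.1,0,0]' --claw '[1,1,1,1,1,1,1,1,1,1,1,1,1,1,1,1,1,1,1,1]'

```text
clock: 8.32
position: [0.5614, 0.035, 0.2167]
ee_rot: [2.162, -2.233, -0.021]
contact_force: [0.3, -0.3, -2.9]
grip_width: 0.0096
```

```bash
python3 -c "
from h import *
to([.572,.037,.10],-90)"
```

```text
t 8.32 pos [561.4  35.  216.7] az -91.8 tilt 2.05 shift mm [ -4.1 -14.3 116.3] shares [-0.014 -0.048  0.388] roll share -0.041 F [ 0.3 -0.3 -2.9] w 0.0096
```

>>> carry_out --pt "-0.01 -0.03 0.04" --pt "0 -0.01 0.07" --pt "0 0 0.08" --pt "0 0 0.08" --pt "0 0 0.06" --pt "0 0 0.04" --pt "0 0 0.02" --pt "0 0 0" --roll '[-0.02,0,0,0,0,0,0,0]' --claw '[1,1,1,1,1,1,1,1]'

```text
clock: 9.32
position: [0.5713, 0.0373, 0.09]
ee_rot: [2.188, -2.206, -0.026]
contact_force: [-0.2, 0.1, -2.2]
grip_width: 0.0099
```

```bash
python3 -c "
from h import *
to([.572,.037,.0875],-90)"
```

```text
t 9.32 pos [571.3  37.3  90. ] az -90.4 tilt 2.18 shift mm [ 0.3 -0.7  2.5] shares [ 0.001 -0.002  0.008] roll share -0.01 F [-0.2  0.1 -2.2] w 0.0099
```

>>> carry_out --pt "0 0 0.009" --pt "0 0 0.004" --pt "0 0 0" --pt "0 0 0" --pt "0 0 0" --pt "0 0 0" --roll '[0,0,0,0,0,0]' --claw '[1,1,0.7,0.5,0.4,0.4]'

```text
clock: 10.07
position: [0.5742, 0.0371, 0.091]
ee_rot: [2.193, -2.21, -0.015]
contact_force: [-0.6, -0.8, 1.0]
grip_width: 0.0461
```

```bash
python3 -c "
from h import *
to([.572,.130,.19],0)"
```

```text
t 10.07 pos [574.2  37.1  91. ] az -90.4 tilt 1.71 shift mm [ -91.6    5.6 -100.1] shares [-0.305  0.019 -0.334] roll share -2.01 F [-0.6 -0.8  1. ] w 0.0461
```

>>> carry_out --pt "0 0 -0.05" --pt "0 0 -0.1" --pt "0 0 -0.12" --pt "0 0 -0.1" --pt "-0.08 0 0" --pt "-0.12 0 0" --pt "-0.12 0 0" --pt "0 0 0" --pt "0 0 0" --pt "0 0 0" --pt "0 0 0" --pt "0 0 0" --pt "0 0 0" --pt "0 0 0" --pt "0 0 0" --pt "0 0 0" --pt "0 0 0" --roll '[0,0,0,0,0,0,0,-0.22,-0.22,-0.22,-0.22,-0.22,-0.22,-0.22,-0.22,-0.22,0]' --claw '[0.4,0.4,0.4,0.4,0,0,0,0,0,0,0,0,0,0,0,0,0]'

```text
clock: 12.2
position: [0.5821, 0.139, 0.2257]
ee_rot: [3.132, 0.042, -0.004]
contact_force: [0.1, -1.1, 0.3]
grip_width: 0.0939
```

```bash
python3 - <<'E'
from h import *
to([.572,.135,.016],0)
st=r.get_state(); im=r.camera('wrist'); m=cam('wrist',st); cv2.imwrite('pics/w2.png',im)
t=r.camera('top'); cv2.imwrite('pics/t2.png',t)
for nm,I,M in (('wrist',im,m),('top',t,cam('top'))):
  for n,lo,hi,z in (('hoop',(0,170,60),(4,255,255),.115),('handle',(22,150,100),(32,255,255),.047)):
    for c in blobs(I,lo,hi,2):
        q=cv2.minAreaRect((back(M,c.reshape(-1,2),z)[:,:2]*1000).astype(np.float32)); print(nm,n,np.round(q[0],1),np.round(q[1],1),round(q[2],1))
E
```

```text
t 12.2 pos [582.1 139.  225.7] az 1.5 tilt 0.56 shift mm [ -9.7   1.7 209.8] shares [-0.032  0.006  0.699] roll share 0.034 F [ 0.1 -1.1  0.3] w 0.0939
wrist hoop [777.8  84.1] [29.9 40.8] 55.3
wrist hoop [612.4  34.9] [35.5 10. ] 1.7
wrist handle [773.5  86.7] [66.7 76.7] 55.5
wrist handle [716.4 121.9] [41.6 11.7] 61.3
top hoop [562.4  36.5] [ 11.1 136.1] 89.8
top hoop [771.7  91. ] [0. 0.] 0.0
top handle [763.5  83.3] [17.7 57.8] 87.9
top handle [719.3  82.2] [ 3.2 18. ] 43.4
```

View pics/w2.png

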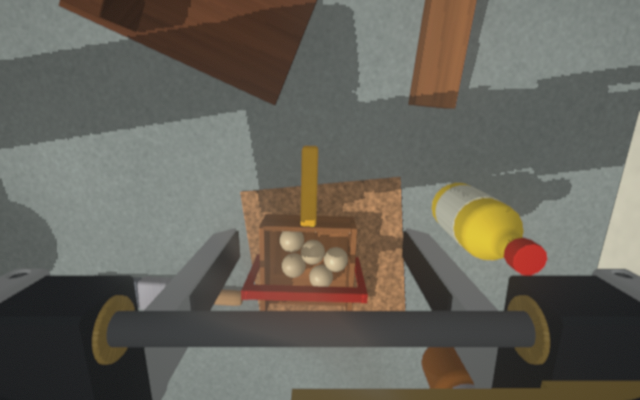

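The wrist view shows the scoop standing on the mat with all five balls, and the handle at columns 302–318, rows 147–227. Measuring the handle alone.

```bash
python3 - <<'E'
from h import *
im=cv2.imread('pics/w2.png'); m=cam('wrist')
c=blobs(im,(18,130,60),(35,255,255),1,(280,130,340,232))[0]; print(cv2.boundingRect(c))
q=cv2.minAreaRect((back(m,c.reshape(-1,2),.047)[:,:2]*1000).astype(np.float32)); print(q)
E
```

```text
(300, 146, 18, 82)
((569.3313598632812, 128.5982666015625), (91.96965026855469, 18.782629013061523), 89.69571685791016)
```

>>> carry_out --pt "-0.042 0.015 0.06" --pt "0 0 0.12" --pt "0 0 0.14" --pt "0 0 0.14" --pt "0 0 0.1" --pt "0 0 0.05" --pt "0 0 0" --roll '[0.03,0,0,0,0,0,0]' --claw '[0,0,0,0.3,0.3,0.3,0.3]'

```text
clock: 13.18
position: [0.5716, 0.1326, 0.0416]
ee_rot: [3.133, -0.02, 0.007]
contact_force: [0.2, 0.1, -0.2]
grip_width: 0.0657
```

```bash
python3 -c "
from h import *
to([.5695,.134,.016],0)"
```

```text
t 13.18 pos [571.6 132.6  41.6] az -0.7 tilt 0.55 shift mm [-2.2 -1.6 25.5] shares [-0.007 -0.005  0.085] roll share -0.017 F [ 0.2  0.1 -0.2] w 0.0657
```

>>> carry_out --pt "-0.007 -0.005 0.05" --pt "0 0 0.035" --pt "0 0 0" --pt "0 0 0" --pt "0 0 0" --pt "0 0 0" --pt "0 0 0" --pt "0 0 0" --roll '[-0.01,0,0,0,0,0,0,0]' --claw '[0.3,0.3,0.4,1,1,1,1,1]' --newtons 60

```text
clock: 14.18
position: [0.5727, 0.1347, 0.0196]
ee_rot: [3.135, -0.009, 0.02]
contact_force: [0.3, 0.6, 1.2]
grip_width: 0.0178
```

```bash
python3 -c "
from h import *
to([.4775,-.13,.15],0)"
```

```text
t 14.18 pos [572.7 134.7  19.6] az -0.3 tilt 0.82 shift mm [ -92.1  266.1 -129.8] shares [-0.307  0.887 -0.433] roll share -0.007 F [0.3 0.6 1.2] w 0.0178
```

>>> carry_out --pt "0 0 -0.02" --pt "0 0 -0.04" --pt "0 0 -0.06" --pt "0 0 -0.08" --pt "0 0 -0.08" --pt "0 0 -0.06" --pt "0 0 -0.03" --pt "0 0 0" --pt "0 0 0" --roll '[0,0,0,0,0,0,0,0,0]' --claw '[1,1,1,1,1,1,1,1,1]'

```text
clock: 15.3
position: [0.571, 0.1357, 0.1376]
ee_rot: [3.136, -0.009, 0.021]
contact_force: [-0.7, 0.0, -2.2]
grip_width: 0.0175
```

```bash
python3 -c "
from h import *
to([.4775,-.13,.12],0)
cv2.imwrite('pics/s3.png',cv2.resize(r.camera('side')[80:320,200:520],(640,480)))"
```

```text
t 15.3 pos [571.  135.7 137.6] az -0.3 tilt 0.84 shift mm [-92.2 266.1  17.9] shares [-0.307  0.887  0.06 ] roll share -0.007 F [-0.7  0.  -2.2] w 0.0175
```

View pics/s3.png

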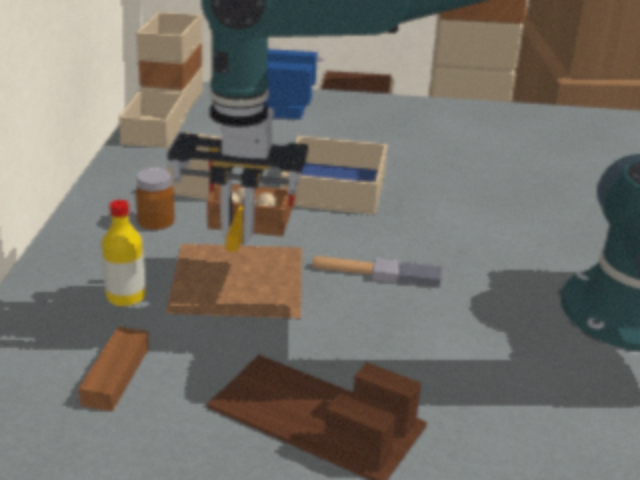

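The scoop is held by the handle and roughly level, with balls visible inside. I'll check for droop numerically using the hoop bar.

```bash
cat >> h.py <<'E'
def hoop_pitch():
    """fit nose-down pitch about grip from red hoop pixels in top+side views (heading -y, az~0)"""
    s=r.get_state(); M=Ro.from_rotvec(s['ee_rot']).as_matrix(); g=s['position']-0.019*M[:,2]
    f=M[:,1].copy(); f[2]=0; f/=np.linalg.norm(f); l=np.array([f[1],-f[0],0]); u=np.array([0,0,1.])
    for n in('top','side'):
        im=r.camera(n); m=cam(n); k=cv2.inRange(cv2.cvtColor(im,cv2.COLOR_BGR2HSV),(0,150,40),(5,255,255))
        best=[]
        for p in np.arange(-20,100,1.):
            a=np.radians(p); F=np.cos(a)*f-np.sin(a)*u; U=np.sin(a)*f+np.cos(a)*u
            pts=[g+.098*F+.0695*U+dy*l+dz*U for dy in np.linspace(-.055,.055,60) for dz in(-.004,0,.004)]
            q=np.round(proj(m,pts)).astype(int); ok=(q[:,0]>=0)&(q[:,0]<640)&(q[:,1]>=0)&(q[:,1]<400)
            best.append((k[q[ok,1],q[ok,0]]>0).sum()/len(q))
        b=np.array(best); print(n,'pitch',np.arange(-20,100,1.)[b>=b.max()-.05],'score',b.max())
        cv2.imwrite(f'pics/last_{n}.png',im)
E
python3 -c "
from h import *
hoop_pitch()"
```

```text
top pitch [-1.  0.  1.  2.  3.] score 1.0
side pitch [-20. -19. -18. -17. -16. -15. -14. -13. -12. -11. -10.  -9.  -8.  -7.
  -6.  -5.  -4.  -3.  -2.  -1.   0.   1.   2.   3.   4.   5.   6.   7.
   8.   9.  10.  11.  12.  13.  14.  15.  16.  17.  18.  19.  20.  21.
  22.  23.  24.  25.  26.  27.  28.  29.  30.  31.  32.  33.  34.  35.
  36.  37.  38.  39.  40.  41.  42.  43.  44.  45.  46.  47.  48.  49.
  50.  51.  52.  53.  54.  55.  56.  57.  58.  59.  60.  61.  62.  63.
  64.  65.  66.  67.  68.  69.  70.  71.  72.  73.  74.  75.  76.  77.
  78.  79.  80.  81.  82.  83.  84.  85.  86.  87.  88.  89.  90.  91.
  92.  93.  94.  95.  96.  97.  98.  99.] score 0.011111111111111112
```

Level. Carrying to the box, with a gentle ramp.

>>> carry_out --pt "-0.006 0.017 0" --pt "-0.015 0.043 0" --pt "-0.024 0.07 0" --pt "-0.03 0.087 0" --pt "-0.03 0.087 0" --pt "-0.03 0.087 0" --pt "-0.03 0.087 0" --pt "-0.03 0.087 0" --pt "-0.03 0.087 0" --pt "-0.03 0.087 0" --pt "-0.024 0.07 0" --pt "-0.015 0.043 0" --pt "-0.009 0.026 0" --pt "-0.003 0.009 0" --pt "0 0 0" --pt "0 0 0" --roll '[0,0,0,0,0,0,0,0,0,0,0,0,0,0,0,0]' --claw '[1,1,1,1,1,1,1,1,1,1,1,1,1,1,1,1]'

```text
clock: 17.45
position: [0.4636, -0.1505, 0.1377]
ee_rot: [3.13, -0.023, 0.013]
contact_force: [0.3, -0.8, -2.8]
grip_width: 0.0177
```

```bash
python3 - <<'E'
from h import *
to([.4775,-.13,.0815],0)
hoop_pitch()
im=cv2.imread('pics/last_top.png'); cv2.imwrite('pics/c3.png',cv2.resize(im[180:320,360:500],(560,560),interpolation=cv2.INTER_CUBIC))
E
```

```text
t 17.45 pos [ 463.6 -150.5  137.7] az -0.8 tilt 0.79 shift mm [ 13.1 -21.3  56. ] shares [ 0.044 -0.071  0.187] roll share -0.019 F [ 0.3 -0.8 -2.8] w 0.0177
top pitch [-20. -19. -18. -17. -16. -15. -14. -13. -12. -11. -10.  -9.  -8.  -7.
  -6.  -5.  -4.  -3.  -2.  -1.   0.   1.   2.   3.   4.   5.   6.   7.
   8.   9.  10.  11.  12.  13.  14.  15.  16.  17.  18.  19.  20.  21.
  22.  23.  24.  25.  26.  27.  28.  29.  30.  31.  32.  33.  34.  35.
  36.  37.  38.  39.  40.  41.  42.  43.  44.  45.  46.  47.  48.  49.
  50.  51.  52.  53.  54.  55.  56.  57.  58.  59.  60.  61.  62.  63.
  64.  65.  66.  67.  68.  69.  70.  71.  72.  73.  74.  75.  76.  77.
  78.  79.  80.  81.  82.  83.  84.  85.  86.  87.  88.  89.  90.  91.
  92.  93.  94.  95.  96.  97.  98.  99.] score 0.0
side pitch [-20. -19. -18. -17. -16. -15. -14. -13. -12. -11. -10.  -9.  -8.  -7.
  -6.  -5.  -4.  -3.  -2.  -1.   0.   1.   2.   3.   4.   5.   6.   7.
   8.   9.  10.  11.  12.  13.  14.  15.  16.  17.  18.  19.  20.  21.
  22.  23.  24.  25.  26.  27.  28.  29.  30.  31.  32.  33.  34.  35.
  36.  37.  38.  39.  40.  41.  42.  43.  44.  45.  46.  47.  48.  49.
  50.  51.  52.  53.  54.  55.  56.  57.  58.  59.  60.  61.  62.  63.
  64.  65.  66.  67.  68.  69.  70.  71.  72.  73.  74.  75.  76.  77.
  78.  79.  80.  81.  82.  83.  84.  85.  86.  87.  88.  89.  90.  91.
  92.  93.  94.  95.  96.  97.  98.  99.] score 0.0
```

View pics/c3.png

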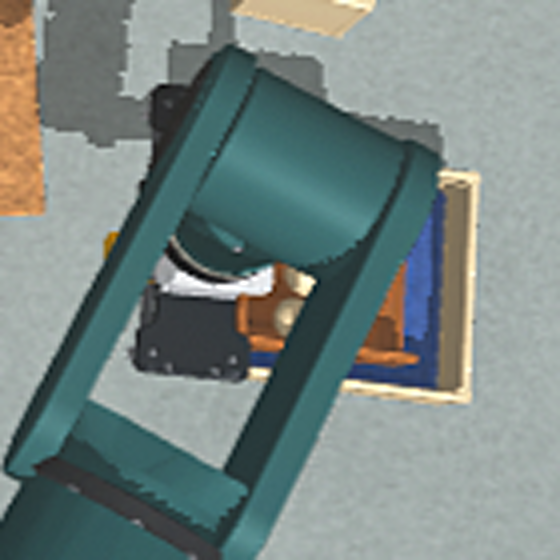

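The arm hides most of it, but the tray mouth is over the blue floor and balls are still visible at the back of the tray. Adjusting, then lowering to just above the rim.

>>> carry_out --pt "0.02 -0.03 0.02" --pt "0.024 -0.041 0.03" --pt "0 0 0.05" --pt "0 0 0.05" --pt "0 0 0.03" --pt "0 0 0.01" --pt "0 0 0" --pt "0 0 0" --roll '[-0.01,0,0,0,0,0,0,0]' --claw '[1,1,1,1,1,1,1,1]'

```text
clock: 18.55
position: [0.4785, -0.1274, 0.0764]
ee_rot: [3.131, -0.007, 0.011]
contact_force: [-0.4, -0.0, -2.2]
grip_width: 0.0177
```

```bash
python3 - <<'E'
from h import *
to([.4775,-.13,.077],0)
cv2.imwrite('pics/s4.png',cv2.resize(r.camera('side')[80:240,200:460],(780,480),interpolation=cv2.INTER_CUBIC))
E
```

```text
t 18.55 pos [ 478.5 -127.4   76.4] az -0.3 tilt 0.74 shift mm [-1.   2.6 -0.5] shares [-0.003  0.009 -0.002] roll share -0.006 F [-0.4 -0.  -2.2] w 0.0177
```

View pics/s4.png

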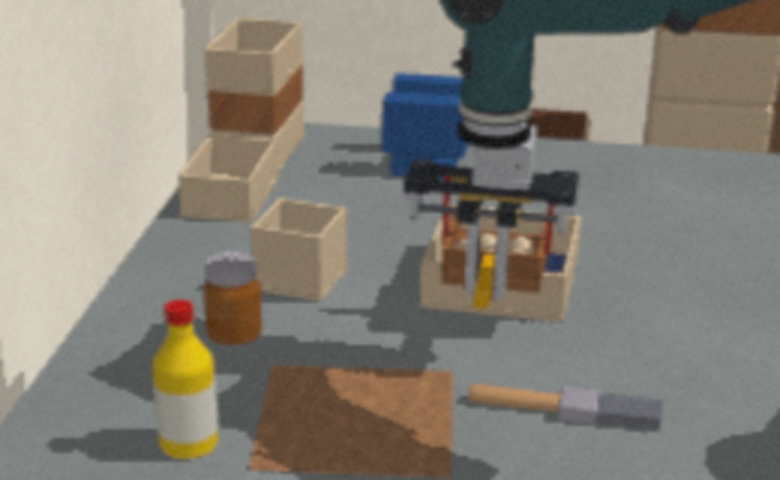

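The scoop sits low over the near rim, level, with balls visible. The tool can only roll about its vertical axis, so to tip the scoop I'll loosen the grip. It can then pivot in the pads while the tray rests on the rim and I raise the handle in an arc.

>>> carry_out --pt "0 0 0" --pt "0 0 0" --pt "0 0.009 -0.02" --pt "0 0.01 -0.021" --pt "0 0.01 -0.021" --pt "0 0.012 -0.021" --pt "0 0 0" --pt "0 0 0" --roll '[0,0,0,0,0,0,0,0]' --claw '[1,1,1,1,1,1,1,1]' --newtons 6

```text
clock: 19.6
position: [0.4791, -0.1419, 0.1051]
ee_rot: [3.128, -0.009, 0.016]
contact_force: [-1.1, -0.0, -1.2]
grip_width: 0.0185
```

```bash
python3 - <<'E'
from h import *
to([.4775,-.157,.122],0)
im=r.camera('side'); cv2.imwrite('pics/s5.png',im); w=r.camera('wrist'); cv2.imwrite('pics/w5.png',w)
cv2.imwrite('pics/c5.png',np.vstack([cv2.resize(im[100:200,310:430],(480,400)) , cv2.resize(w,(480,300))])[:600])
cv2.imwrite('pics/c5.png',np.hstack([cv2.resize(im[100:200,320:420],(320,320)) , cv2.resize(w,(480,320))]))
E
```

```text
t 19.6 pos [ 479.1 -141.9  105.1] az -0.3 tilt 0.99 shift mm [ -1.3  15.3 -16.7] shares [-0.004  0.051 -0.056] roll share -0.007 F [-1.1 -0.  -1.2] w 0.0185
```

View pics/c5.png

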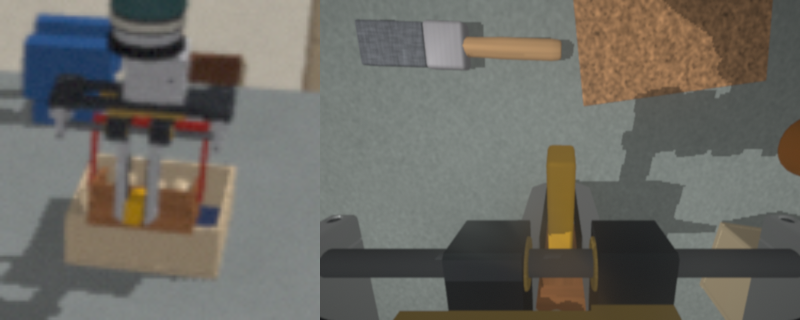

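It's pivoting: the handle's rear end is up and the weight is shifting to the rim. Continuing the arc.

>>> carry_out --pt "0 0.0153 -0.0172" --pt "0 0.0153 -0.0172" --pt "0 0.0153 -0.0172" --pt "0 0.0153 -0.0172" --pt "0 0.0193 -0.0127" --pt "0 0.0193 -0.0127" --pt "0 0.0193 -0.0127" --pt "0 0.0193 -0.0127" --pt "0 0 0" --pt "0 0 0" --pt "0 0 0" --pt "0 0 0" --roll '[0,0,0,0,0,0,0,0,0,0,0,0]' --claw '[1,1,1,1,1,1,1,1,1,1,1,1]'

```text
clock: 21.2
position: [0.4786, -0.186, 0.1434]
ee_rot: [3.127, -0.008, 0.016]
contact_force: [0.3, -0.4, -1.8]
grip_width: 0.018
```

```bash
cat >> h.py <<'E'
def handle_pitch():
    """nose-down pitch from the yellow silhouette in the wrist view: highest image row of the handle vs model"""
    st=r.get_state(); im=r.camera('wrist'); m=cam('wrist',st); cv2.imwrite('pics/last_wrist.png',im)
    M=Ro.from_rotvec(st['ee_rot']).as_matrix(); g=st['position']-.019*M[:,2]
    c=blobs(im,(18,130,60),(35,255,255),1,(250,60,390,330))[0]; x,y,w,h=cv2.boundingRect(c)
    f=M[:,1]; u=-M[:,2]; A=np.arange(-20,95,1.); R=[]
    for p in np.radians(A):
        F=np.cos(p)*f-np.sin(p)*u; U=np.sin(p)*f+np.cos(p)*u
        R.append(proj(m,[g-.04*F+s*.012*U for s in(-1,1)])[:,1].min())
    R=np.array(R); print('handle bbox',(x,y,w,h),'pitch',A[np.abs(R-y).argsort()[:4]],'resid',np.abs(R-y).min())
E
python3 - <<'E'
from h import *
to([.4775,-.186,.137],0)
handle_pitch()
E
```

```text
t 21.2 pos [ 478.6 -186.   143.4] az -0.3 tilt 1.01 shift mm [-1.2 -0.1  6.3] shares [-0.004 -0.     0.021] roll share -0.007 F [ 0.3 -0.4 -1.8] w 0.018
handle bbox (301, 200, 40, 95) pitch [48. 47. 46. 49.] resid 0.5864232936857832
```

>>> carry_out --pt "0 0.019 -0.01" --pt "0 0.019 -0.01" --pt "0 0.019 -0.01" --pt "0 0 0" --pt "0 0 0" --pt "0 0 0" --pt "0 0 0" --pt "0 0 0" --roll '[0,0,0,0,0,0,0,0]' --claw '[1,1,1,1,1,1,1,1]'

```text
clock: 22.25
position: [0.4781, -0.2035, 0.1524]
ee_rot: [3.129, -0.008, 0.014]
contact_force: [0.3, -0.7, -1.5]
grip_width: 0.0176
```

```bash
python3 - <<'E'
from h import *
to([.4775,-.127,.2],0)
handle_pitch()
t=r.camera('top'); s=r.camera('side')
cv2.imwrite('pics/c6.png',np.hstack([cv2.resize(t[190:310,390:510],(400,400),interpolation=cv2.INTER_CUBIC),cv2.resize(s[110:210,320:420],(400,400),interpolation=cv2.INTER_CUBIC)]))
E
```

```text
t 22.25 pos [ 478.1 -203.5  152.4] az -0.3 tilt 0.89 shift mm [ -0.5 -75.9 -48.5] shares [-0.002 -0.253 -0.162] roll share -0.006 F [ 0.3 -0.7 -1.5] w 0.0176
handle bbox (300, 209, 42, 72) pitch [54. 55. 53. 56.] resid 0.6256725445007305
```

View pics/c6.png

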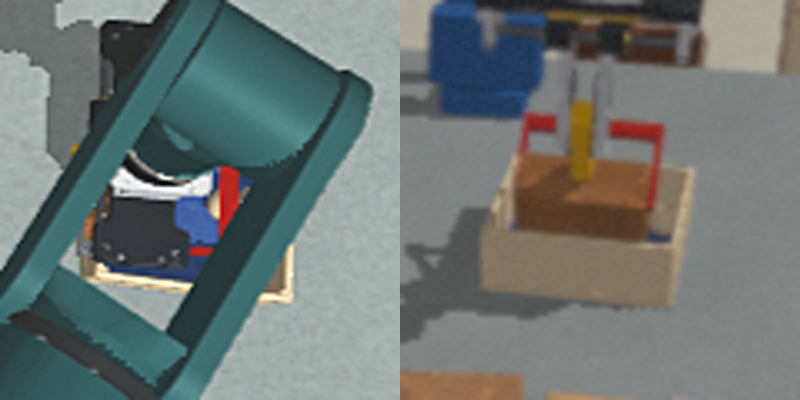

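The scoop is at about 55° nose-down with its lip inside the box, and at least one ball is visible on the floor. I'll firm up the grip, lift straight out, move toward the mat and count the balls from above.

>>> carry_out --pt "0 0 0" --pt "0 0 0" --pt "0 0 -0.03" --pt "0 0 -0.05" --pt "0 0 -0.08" --pt "0 0 -0.08" --pt "0 0 -0.08" --pt "0 0 -0.06" --pt "0 0 0" --pt "0 -0.1 0" --pt "0.03 -0.15 0" --pt "0.03 -0.15 0" --pt "0.06 -0.18 0" --pt "0.06 -0.18 0" --pt "0.06 -0.18 0" --pt "0.06 -0.15 0" --pt "0 -0.05 0" --pt "0 0 0" --roll '[0,0,0,0,0,0,0,0,0,0,0,0,0,0,0,0,0,0]' --claw '[1,1,1,1,1,1,1,1,1,1,1,1,1,1,1,1,1,1]' --newtons 50

```text
clock: 24.65
position: [0.5701, 0.1493, 0.2674]
ee_rot: [3.126, -0.012, 0.011]
contact_force: [-0.3, 0.3, -1.7]
grip_width: 0.0181
```

```bash
python3 - <<'E'
from h import *
to([.572,.155,.19],0)
handle_pitch()
t=r.camera('top'); s=r.camera('side')
cv2.imwrite('pics/c7.png',np.hstack([cv2.resize(t[200:300,390:490],(400,400),interpolation=cv2.INTER_CUBIC),cv2.resize(s[80:320,180:420],(400,400),interpolation=cv2.INTER_CUBIC)]))
E
```

```text
t 24.65 pos [570.1 149.3 267.4] az -0.4 tilt 0.96 shift mm [ 1.3 -6.9 77.3] shares [ 0.004 -0.023  0.258] roll share -0.01 F [-0.3  0.3 -1.7] w 0.0181
handle bbox (300, 209, 42, 73) pitch [54. 55. 53. 56.] resid 0.6272097864842294
```

View pics/c7.png

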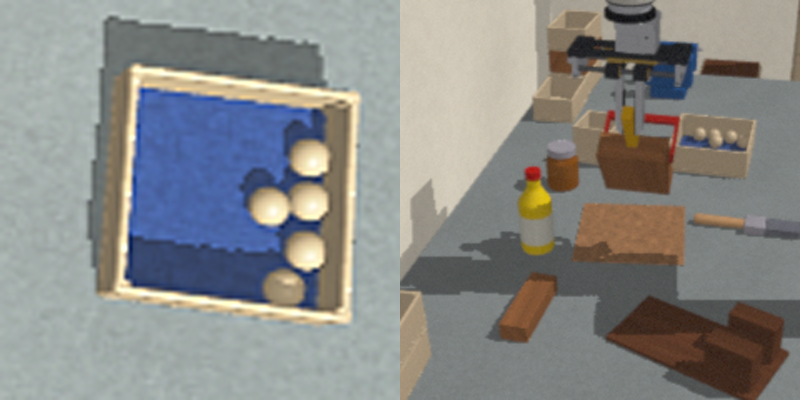

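The top view (left half of the picture) shows all five balls in the blue box, and the scoop is empty. Next is putting it back: touch the lip on the mat, then lower in the reverse arc with a light grip so the scoop pivots level. That was my twelfth view, so from here I rely on numbers.

>>> carry_out --pt "0.003 0.062 0.03" --pt "0.003 0.08 0.07" --pt "0 0.08 0.07" --pt "0 0.08 0.07" --pt "0 0.05 0.06" --pt "0 0.02 0.05" --pt "0 0 0.03" --pt "0 0 0" --pt "0 0 0" --roll '[0,0,0,0,0,0,0,0,0]' --claw '[1,1,1,1,1,1,1,1,1]'

```text
clock: 25.92
position: [0.5703, 0.019, 0.1526]
ee_rot: [3.124, -0.035, 0.018]
contact_force: [-0.1, 0.1, -1.3]
grip_width: 0.0174
```

```bash
python3 - <<'E'
from h import *
to([.572,.037,.146],0)
handle_pitch()
E
```

```text
t 25.93 pos [570.3  19.  152.6] az -1.3 tilt 1.22 shift mm [  1.2 -18.2   6.3] shares [ 0.004 -0.061  0.021] roll share -0.028 F [-0.1  0.1 -1.3] w 0.0174
handle bbox (300, 208, 42, 74) pitch [54. 53. 55. 52.] resid 0.38971888990320736
```

>>> carry_out --pt "0.004 -0.061 0" --pt "0 0 0.012" --pt "0 0 0.01" --pt "0 0 0.005" --pt "0 0 0" --roll '[-0.02,0,0,0,0]' --claw '[1,1,1,1,1]'

```text
clock: 26.6
position: [0.5731, 0.0398, 0.1484]
ee_rot: [3.122, -0.005, 0.026]
contact_force: [-1.2, 0.1, -0.9]
grip_width: 0.0181
```

```bash
python3 - <<'E'
from h import *
to([.572,.037,.140],0)
handle_pitch()
E
```

```text
t 26.6 pos [573.1  39.8 148.4] az -0.2 tilt 1.44 shift mm [-1.3  2.7  8.4] shares [-0.004  0.009  0.028] roll share -0.004 F [-1.2  0.1 -0.9] w 0.0181
handle bbox (300, 208, 42, 73) pitch [54. 53. 55. 52.] resid 0.3657593326302617
```

>>> carry_out --pt "0 0 0.02" --pt "0 0 0.015" --pt "0 0 0" --pt "0 0 0" --roll '[0,0,0,0]' --claw '[1,1,1,1]'

```text
clock: 27.15
position: [0.575, 0.0416, 0.1477]
ee_rot: [3.127, -0.006, 0.041]
contact_force: [-0.9, 0.8, 0.8]
grip_width: 0.0177
```

```bash
python3 - <<'E'
from h import *
to([.572,.037,.140],0)
handle_pitch()
E
```

```text
t 27.15 pos [575.   41.6 147.7] az -0.2 tilt 1.72 shift mm [-3.2  4.5  7.7] shares [-0.011  0.015  0.026] roll share -0.005 F [-0.9  0.8  0.8] w 0.0177
handle bbox (300, 207, 42, 76) pitch [53. 52. 54. 51.] resid 0.015767802841622824
```

Lip contact felt (Fz went from −1.3 to +0.8). Reverse arc with a light grip.

>>> carry_out --pt "0 0 0" --pt "0 0 0" --pt "0 -0.037 0.025" --pt "0 -0.037 0.025" --pt "0 -0.039 0.033" --pt "0 -0.039 0.033" --pt "0 -0.033 0.038" --pt "0 -0.033 0.038" --pt "0 0 0" --roll '[0,0,0,0,0,0,0,0,0]' --claw '[1,1,1,1,1,1,1,1,1]' --newtons 6

```text
clock: 28.32
position: [0.5766, 0.1126, 0.0822]
ee_rot: [3.129, -0.003, 0.038]
contact_force: [0.1, 1.1, 0.1]
grip_width: 0.0178
```

```bash
python3 - <<'E'
from h import *
to([.572,.135,.020],0)
handle_pitch()
E
```

```text
t 28.32 pos [576.6 112.6  82.2] az -0.1 tilt 1.56 shift mm [ -6.2 -23.1  61.8] shares [-0.021 -0.077  0.206] roll share -0.003 F [0.1 1.1 0.1] w 0.0178
handle bbox (301, 180, 41, 132) pitch [24. 23. 25. 22.] resid 0.10344831568977497
```

Pitch is 24°, as planned. Continuing to level.

>>> carry_out --pt "0 -0.026 0.045" --pt "0 -0.024 0.045" --pt "0 -0.014 0.04" --pt "0 -0.008 0.035" --pt "0 -0.004 0.025" --pt "0 0 0.015" --pt "0 0 0" --roll '[0,0,0,0,0,0,0]' --claw '[1,1,1,1,1,1,1]'

```text
clock: 29.25
position: [0.5801, 0.1349, 0.0183]
ee_rot: [3.128, -0.006, 0.044]
contact_force: [0.5, -0.7, 0.0]
grip_width: 0.0187
```

```bash
python3 - <<'E'
from h import *
to([.572,.135,.020],0)
handle_pitch()
E
```

```text
t 29.25 pos [580.1 134.9  18.3] az -0.2 tilt 1.76 shift mm [-8.1 -0.1 -2. ] shares [-0.027 -0.    -0.007] roll share -0.005 F [ 0.5 -0.7  0. ] w 0.0187
handle bbox (303, 175, 37, 136) pitch [6. 5. 7. 4.] resid 0.8028901896500429
```

>>> carry_out --pt "0 0 0" --pt "0 0 0" --pt "0 0 0" --pt "0 0 0" --pt "0 0 0" --pt "0 0 -0.04" --pt "0 0 -0.1" --pt "0 0 -0.15" --pt "0 0 -0.15" --pt "0 0 -0.15" --pt "0 -0.1 0" --pt "0 -0.15 0" --pt "0 -0.1 0" --pt "0 0 0" --pt "0 0 0" --roll '[0,0,0,0,0,0,0,0,0,0,0,0,0,0,0]' --claw '[0.6,0.4,0.4,0.4,0.4,0.4,0.4,0.4,0.4,0.4,0.4,0.4,0.4,0.4,0.4]'

```text
clock: 31.18
position: [0.577, 0.2433, 0.2101]
ee_rot: [3.129, -0.011, 0.062]
contact_force: [0.1, -0.1, 0.7]
grip_width: 0.0567
```

```bash
python3 - <<'E'
from h import *
to([.572,.135,.020],0)
for n in('top','wrist'):
    st=r.get_state(); I=r.camera(n); M=cam(n,st); cv2.imwrite(f'pics/f_{n}.png',I)
    for nm,lo,hi,z in (('hoop',(0,150,40),(5,255,255),.115),('handle',(18,130,60),(35,255,255),.047)):
        for c in blobs(I,lo,hi,3):
            q=cv2.minAreaRect((back(M,c.reshape(-1,2),z)[:,:2]*1000).astype(np.float32))
            if 4<min(q[1])<60: print(n,nm,np.round(q[0],1),np.round(q[1],1),round(q[2],1),'px',cv2.boundingRect(c))
t=cv2.imread('pics/f_top.png')
k=cv2.inRange(cv2.cvtColor(t,cv2.COLOR_BGR2HSV),(105,100,60),(125,255,255)); k7=cv2.inRange(cv2.cvtColor(cv2.imread('pics/top0.png'),cv2.COLOR_BGR2HSV),(105,100,60),(125,255,255))
print('blue px before/after',(k7[200:290,400:490]>0).sum(),(k[200:290,400:490]>0).sum())
E
```

```text
t 31.18 pos [577.  243.3 210.1] az -0.4 tilt 2.39 shift mm [-11.8 106.  191.1] shares [-0.039  0.353  0.637] roll share -0.008 F [ 0.1 -0.1  0.7] w 0.0567
top hoop [572.6  38. ] [ 11.1 134. ] 89.5 px (331, 179, 8, 46)
top hoop [767.5 102.6] [31.8 24. ] 5.3 px (314, 131, 9, 11)
top handle [764.1 103.7] [60.  59.9] 5.3 px (308, 136, 20, 19)
top handle [578.3 130.1] [89.  21.4] 89.4 px (289, 197, 30, 10)
top handle [718.3 101.6] [15.3 50.3] 1.5 px (309, 156, 17, 6)
wrist hoop [561.7  69.3] [44.  78.4] 87.4 px (262, 349, 79, 38)
wrist handle [827.4 -39.3] [ 27.5 192.1] 87.3 px (435, 382, 142, 18)
wrist handle [534.6 -31.4] [ 15.8 216.8] 87.4 px (196, 389, 173, 11)
wrist handle [580.5 134.7] [92.  18.1] 88.7 px (310, 237, 17, 74)
blue px before/after 2303 1918
```

```bash
python3 - <<'E'
from h import *
for n in ('side','top'):
    I=r.camera(n); m=cam(n); hsv=cv2.cvtColor(I,cv2.COLOR_BGR2HSV); k=cv2.inRange(hsv,(0,150,40),(5,255,255))
    y=cv2.inRange(hsv,(18,130,60),(35,255,255))
    best=[]
    for p in np.arange(-10,11,1.):
      for cx in np.arange(.57,.592,.002):
        for cy in np.arange(.014,.04,.002):
          a=np.radians(p); F=np.array([0,-np.cos(a),-np.sin(a)]); U=np.array([0,-np.sin(a),np.cos(a)]); L=np.array([1.,0,0])
          o=np.array([cx,cy,.003])
          H=[o-.012*F+.105*U+d*L+e*U for d in np.linspace(-.058,.058,50) for e in(-.006,0,.006)]
          Y=[o-d*F+.044*U+e*L for d in np.linspace(.065,.148,40) for e in(-.008,0,.008)]
          f=lambda K,P:(lambda q:(K[q[:,1],q[:,0]]>0).mean())(np.round(proj(m,P)).astype(int))
          best.append((f(k,H)+f(y,Y),p,cx,cy))
    b=max(best)[0]; g=np.array([v[1:] for v in best if v[0]>=b-.02]); print(n,round(b,3),'pitch,cx,cy mean',g.mean(0).round(3),'std',g.std(0).round(3))
s=r.get_state(); print(s['clock'],np.abs(s['qd']).max())
I=r.camera('top');g=I[205:290,410:485]
m=cam('top'); hs=cv2.cvtColor(g,cv2.COLOR_BGR2HSV)
h=cv2.HoughCircles(cv2.resize(cv2.cvtColor(g,cv2.COLOR_BGR2GRAY),None,fx=4,fy=4),cv2.HOUGH_GRADIENT,1,25,param1=80,param2=14,minRadius=16,maxRadius=24)
if h is not None: print(np.round(back(m,h[0][:,:2]/4+[410,205],.021)[:,:2]*1000).tolist())
E
```

```text
side 1.7 pitch,cx,cy mean [-4.25   0.58   0.016] std [0.829 0.001 0.002]
top 2.0 pitch,cx,cy mean [-1.     0.579  0.024] std [1.947e+00 1.000e-03 3.000e-03]
31.375 0.00411023393785477
[[411.0, -360.0], [441.0, -375.0], [511.0, -379.0], [472.0, -347.0], [477.0, -377.0]]
```

```bash
python3 -c "
from station import r
print(r.job_done())"
```

```text
the job is handed in; nothing more can be done
None
```

The scoop is emptied and back on the cork mat, and I handed the job in at about 31 s of the 67 s allowed. `job_done` gives no verdict, so what follows is from my own checks.

**What I did:**
- I lifted the full scoop by the red hoop, set it on the mat and let go, then took it again by the yellow handle at 60 N and carried it level.
- I brought the mouth down to about 15 mm above the rim of the blue-lined box.
- The tool can't pitch, so I loosened the grip to 6 N and raised the handle in an arc, letting the scoop tip over the near rim to about 55°.
- I put it back by touching the lip to the mat, lowering the handle in the reverse arc until it was level, letting go and backing away.

**Last checks:**
- **Balls:** all five were in the box. I saw them in the top view after the pour, and a circle search found five again at the end.
- **Scoop position:** the tray centre was about 15 mm from the mat's centre.
- **Gripper:** it was clear of everything, with near-zero contact force and the arm still.
- **Tilt (cameras disagree):** the top view fitted about −1°, within its ±2° scatter. The side view fitted about −4°, but that was a poor fit that ran to the edge of its position range. I judged the scoop flat because no tilted pose on the mat would be stable.
- **Not checked:** I saw no sign of contact with the other bench items, but I did not measure their positions at the end.

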